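Seat the feed gear on its splined hub and lock the keeper

TASK

The white plastic feed gear of the thickness sander has only been set on the nose of the gearbox's hub and sits on the ends of the splines. Gently push it round by its ribs, counterclockwise seen from above and without squeezing or forcing the plastic, until the wide groove in its bore drops over the hub's hidden master spline, then press it down past the spring balls until it is fully home on the shoulder. Lock it: lift the keeper's knob out of the open index hole, slide the keeper fork over the gear and let the knob drop into the locked hole, leaving the tin, spanner and wood on the bench where they are.

Things in the scene. Friction and masses are not known exactly. Their poses are not given: they have to be found in the camera images.
- hub (a point): Centre of the hub's shoulder: a 60 mm round steel step on the grey gearbox, 87 mm above the bench, where the gear must finally lie. Fixed to the gearbox; z is the hub's axis, up; +y runs along the gearbox (housing 130 mm in x, 250 mm in y, top 12 mm below this) to the keeper, +x to the motor behind, -x to the free front. The hub does not turn.
- spline_ends (a point): On the hub's axis, 17 mm above hub, same axes: the bevelled upper ends of five splines (20 mm radius, 72 degrees apart), four 6 mm wide and one master spline 14 mm wide. Where round the axis the master stands is not measured, and it is hidden under the gear: it must be felt for.
- balls (a point): On the hub's axis, 8.5 mm above hub, same axes: height of three spring balls in the shaft. Once the splines have met, they hold the gear up with its underside about 11 mm above the shoulder; 8 to 20 N straight down pushes the gear past them.
- nose (a point): Top centre of the hub's smooth round shaft, 28 mm diameter, 48 mm above hub, same axes. A groove for the keeper fork lies 11 to 18 mm below it.
- gear_center (a point): White plastic feed gear, loose, about 0.2 kg, 116 mm over its teeth; point on its axis, half-way up its 28 mm height. Lower 10 mm: toothed disc; above: boss of 53 mm diameter. At the start it rests by its weight on the spline ends (this point 31 mm above hub) and turns easily. Right spline met: it drops about 6 mm and turns no more. Fully home: this point 14 mm above hub.
- rib (a point): Middle of one of the gear's four straight ribs, 45 mm from the axis, 16.5 mm above the gear's underside; x points outward. Ribs are 6 mm wide, stand 13 mm above the disc's upper face, run from the boss to 52 mm from the axis, every 90 degrees. The gear can be turned by pushing a rib sideways.
- bore (a point): Centre of the boss's upper face, the mouth of the gear's bore: 29 mm between inner teeth, 0.5 mm play on the shaft; five grooves, the wide one towards rib. At the start it stands 20 to 125 degrees clockwise (from above) of the master spline; splines have 1.3 mm play each side. At a wrong spline the gear dips at most 2 mm and turns on.
- knob (a point): Centre of the keeper's black round index knob, 24 mm diameter, 22 mm high, axis upright, axes as hub; at the start 142 mm from the hub's axis along +y of hub, 54 mm higher than it. It stands on a sliding fork plate in a rail. Room for fingers all round it, down to the rail 15 mm below this point.
- keeper (a joint): How far the fork plate has been slid to the hub (along -y of hub), m: 0 open, 0.070 locked, at its end stop. The fork (40 mm wide, 5 mm thick) has its underside 30 mm above the shoulder, so it passes over the gear only when that is fully home. Friction about 1.2 N.
- plunger (a joint): How far the knob is lifted, m: 0 down in an index hole, at most 0.010; a spring of 2 to 3 N pushes it down. Its pin reaches 6 mm into the hole: lift it at least 7 mm to slide the keeper. Two holes, at keeper 0 and 0.070, each with 2 mm play.
- gear: The same white feed gear; origin at the centre of its underside, x towards rib. Pushing or squeezing it with more than 60 N in all damages it (half of that is plenty); turning it takes 1 to 3 N.
- grease_tin: Bystander: round aluminium tin, 68 mm diameter, 48 mm high, on the bench; origin at its underside.
- wrench: Bystander: steel spanner, 190 mm long, 8 mm thick, flat on the bench in front of the gearbox; origin under its middle.
- mahogany_block: Bystander: reddish wood block, 100 x 65 x 45 mm, on the bench; origin at its underside.
- ebony_blank: Bystander: dark wood blank, 160 x 52 x 12 mm, on the bench; origin at its underside.
Things that resemble listed ones, but are neither listed nor needed, are in the scene too. Of the things shaped like the gear, the white one is meant.

How it is judged:
By the outcome, as a careful person would: the job done as asked, in the order asked, and still so for the second after the job is handed in, with the robot touching nothing.
It also fails if it takes over 58 s, if anything falls off the work surface, if the arm or the gripper's body presses on something with over 40 N, if the wrist force passes 120 N, or if a joint passes its speed limit or range.

ROBOT

A 6-joint arm with a two-finger parallel gripper is mounted at the origin on the work surface. World frame = base frame: x ahead of the robot, y to its left, z up, the work surface at z = 0. Lengths are in mm, angles in rad, forces in N, time in s.
With the tool pointing down it reaches from about 300 to 775 mm from the base axis. Payload 14.6 kg.
Tool frame: the origin (TCP) lies on the centre line of the jaws, within the pads' length; the fingertips stand 19 mm ahead of it and the grasp point (between the pads) is the TCP (bot.tip_reach is the distance from the TCP to the fingertips, in mm); z points along the fingers, y is the line along which they close (so a half turn about z gives the same grasp; the last joint's range is limited). The gripper opens to 85 mm and grips with 20 to 120 N. Pads are 22 mm wide; open, the fingers measure 114 mm over their backs; the gripper's body (76 mm by 85 mm) begins 54 mm behind the grasp point. The pads swing forward as they close: fully open they stand 13 mm farther back than shut.
Start: joints at [-0.067, 0.3, 1.521, -0, 1.321, -0.067], TCP at [549.991, -0.002, 250.281] pointing down, gripper open.
Joint ranges: [-3.03, 3.03], [-0.79, 2.21], [0.23, 2.52], [-1.04, 4.18], [0, 3.07], [-2.55, 2.55]. Speed limits (rad/s): [2.22, 2.22, 2.57, 3.14, 3.14, 3.14].

INTERFACE

Orientations are given as a unit quaternion [w, x, y, z].
In Python, from rig import bot gives the robot as it stands. Calls block until the motion is done:
- bot.move_to(position, orientation): joint-space move of the TCP to a pose.
- bot.servo_line(position, attitude=None, speed=150, until_force=None): straight line of the TCP; attitude=None keeps the orientation; speed is the mean speed in mm/s. With until_force (N) it stops when the force on the tool has changed by that much, and returns True; else False.
- bot.move_joints(angles): joint-space move.
- bot.move_gripper(opening, grip_force=None): finger opening in mm; grip_force is the grip in N (None keeps the last); returns when the fingers have stopped.
- bot.dwell(seconds).
- bot.ik(position, orientation): joint angles nearest the present ones, or None.
- bot.read_state(): the state.
- bot.read_camera(name): name is "scene" or "side" or "wrist"; returns a dict with "image" (420x560x3 uint8, blue, green, red), "depth" (420x560 float32, mm along the optical axis (not along the pixel's ray), 0 where there is no reading), "fovy" (degrees; the focal length in pixels is half the picture's height over the tangent of half this angle, whatever the lens; pixels are square), "cx", "cy" (the principal point, pixels), "k1" (the pictures are not rectified: a ray, as slopes to the right and down, at radius r is drawn at 1 + k1 r^2 times it, then the intrinsics apply), "eye" and "attitude" of the camera in the world; the wrist camera has in their place "mount" (4x4, takes a point from camera to tool coordinates, whose origin is the TCP and whose axes are the flange's). Camera axes: x right, y down, z forward; pixel columns grow to the right and rows downward; lengths in mm; the calibration is good to about 2 mm. A picture is of the moment at which its call begins: read the wrist's pose just before it.
A pose or a line that the arm cannot do raises bot.MotionError and nothing moves.
- bot.finish_job(): hands the job in; it is judged then, once.
The state is a dict: "clock": time; "joint_positions": joint angles; "qvel": joint speeds; "effort": joint torques, N m; "ee_pos": TCP position; "tool_rot": TCP orientation; "ft_force": force on the tool from outside, world axes, zero at the start; "moment": the same for the moment, N m; "grip_width": finger opening in mm; "grip_force": force on a finger pad.
Only numpy, scipy, OpenCV 4.12 (cv2) and the standard library are available. Lean on these libraries where they do the work, as an engineer would, in place of code of your own. Each camera call takes 0.05 s, during which the arm holds its last target. There are 200 camera calls.

## Working session

There is one attempt and no reset: what is moved stays moved. The work goes in short steps, each a Python script; the robot and the scene stay as the last script left them, time stands still between calls to the robot, and variables do not carry over. Pictures are saved under pics/ and viewed, at most 10 in all, crops included, and the job is handed in when it is done.

```bash
ls; mkdir -p pics; cat > h.py <<'E'
import numpy as np, cv2
from rig import bot
from scipy.spatial.transform import Rotation as R
def q2R(q): return R.from_quat([q[1],q[2],q[3],q[0]]).as_matrix()
def cam(name):
    s=bot.read_state(); c=bot.read_camera(name)
    if 'mount' in c and c['mount'] is not None:
        T=np.eye(4);T[:3,:3]=q2R(s['tool_rot']);T[:3,3]=s['ee_pos'];M=T@np.array(c['mount'])
        c['Rw'],c['o']=M[:3,:3],M[:3,3]
    else:
        a=np.array(c['attitude']); c['Rw']=a if a.shape==(3,3) else q2R(a); c['o']=np.array(c['eye'])
    c['f']=210/np.tan(np.radians(c['fovy'])/2)
    return c
def slopes(c,uv):
    K=np.array([[c['f'],0,c['cx']],[0,c['f'],c['cy']],[0,0,1]])
    return cv2.undistortPoints(np.array(uv,float).reshape(-1,1,2),K,np.array([c['k1'],0,0,0.])).reshape(-1,2)
def rays(c,uv):
    s=slopes(c,uv); return np.c_[s,np.ones(len(s))]@c['Rw'].T
def onplane(c,uv,z):
    d=rays(c,uv); return c['o']+d*((z-c['o'][2])/d[:,2])[:,None]
def bydepth(c,uv):
    uv=np.array(uv).reshape(-1,2); d=rays(c,uv); z=c['depth'][uv[:,1].astype(int),uv[:,0].astype(int)]
    return c['o']+d*z[:,None]
def cross(c1,p1,c2,p2):
    d1,d2=rays(c1,[p1])[0],rays(c2,[p2])[0]
    A=np.c_[d1,-d2]; t=np.linalg.lstsq(A,c2['o']-c1['o'],rcond=None)[0]
    a,b=c1['o']+t[0]*d1,c2['o']+t[1]*d2
    return (a+b)/2,np.linalg.norm(a-b)
E
python3 - <<'E'
from h import *
import pickle
for n in ['scene','side','wrist']:
    c=cam(n); cv2.imwrite(f'pics/{n}0.png',c['image']); pickle.dump(c,open(n+'0.pkl','wb'))
    print(n,c['fovy'],c['o'].round(),c['Rw'].round(2).tolist(),c['k1'])
print(bot.read_state())
E
```

```text
pics
scene 56.95580440535636 [1336.  -57.  623.] [[0.06, 0.56, -0.83], [1.0, -0.03, 0.06], [0.01, -0.83, -0.56]] 0.028265674119644348
side 44.38821521134207 [223. 951. 734.] [[-0.95, -0.15, 0.28], [-0.32, 0.51, -0.8], [-0.02, -0.85, -0.53]] -0.06133038924726855
wrist 60.41539034332449 [549.  75. 373.] [[1.0, -0.0, -0.0], [-0.0, -0.96, -0.29], [-0.0, 0.29, -0.96]] 0.0111789461107747
{'clock': 0.15, 'joint_positions': array([-6.66034574e-02,  3.00327343e-01,  1.52144454e+00, -5.87795228e-06,
        1.32068777e+00, -6.66072869e-02]), 'qvel': array([ 0.00177353, -0.00189949, -0.00151635,  0.00093886, -0.00130771,
       -0.0006536 ]), 'effort': array([ 1.15317634e-03, -5.43663168e+01, -3.61884356e+01, -9.07762978e-05,
        3.16729136e-03,  4.75633647e-05]), 'ee_pos': array([5.49838579e+02, 4.64329546e-03, 2.49857930e+02]), 'tool_rot': array([-3.24375433e-04,  7.07104846e-01,  7.07108584e-01, -2.87590362e-04]), 'ft_force': array([-0.0411904 , -0.30090949,  0.21148925]), 'moment': array([0.00662893, 0.02277417, 0.00309066]), 'grip_force': 0.0, 'grip_width': 85.74076537218859}
```

View pics/scene0.png

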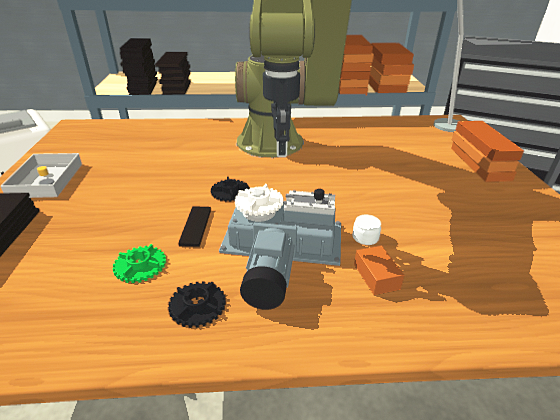

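View pics/side0.png

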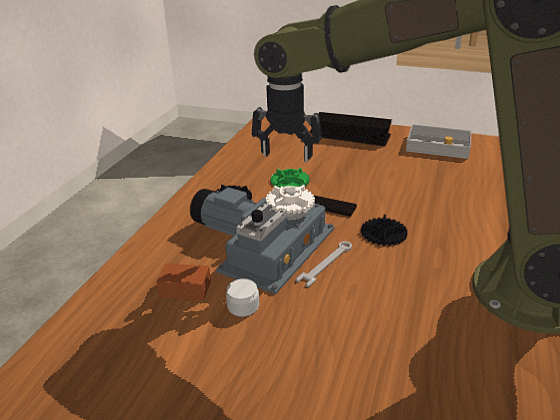

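View pics/wrist0.png

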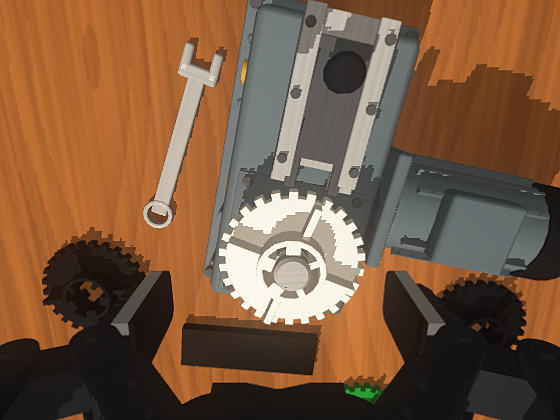

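```bash
python3 - <<'E'
from h import *
import pickle
w=pickle.load(open('wrist0.pkl','rb'))
for n,uv in dict(nose=(293,272),knobtop=(345,72),gearL=(222,255),gearR=(364,262),plateTop=(250,5),spann=(160,214)).items():
    print(n,onplane(w,[uv],135 if n=='nose' else 152 if n=='knobtop' else 114 )[0].round(1), bydepth(w,[uv])[0].round(1))
s=pickle.load(open('scene0.pkl','rb')); 
print(cross(w,(345,72),s,(319,190)))
print(bydepth(s,[(319,191),(258,190)]))
E
```

```text
nose [559.6 -47.3 135. ] [559.7 -47.5 134.7]
knobtop [587.2  88.6 152. ] [587.3  88.6 151.6]
gearL [504.8 -43.3 114. ] [504.5 -44.4 111.7]
gearR [616.4 -49.4 114. ] [623.5 -62.5  86.6]
plateTop [530.9 131.  114. ] [523.7 153.5   9.5]
spann [459.6  -9.5 114. ] [422.4 -44.9   5.8]
(array([587.16821141,  88.53888934, 152.22013754]), np.float64(0.0018229339184963678))
[[592.27313376  87.73478733 152.72749521]
 [555.26724899 -51.35950873 136.2583699 ]]
```

```bash
cat >> h.py <<'E'
def cloud(c):
    v,u=np.mgrid[0:420,0:560]; uv=np.c_[u.ravel(),v.ravel()]
    return bydepth(c,uv).reshape(420,560,3)
E
python3 - <<'E'
from h import *
import pickle
print(bot.tip_reach, bot.read_state()['clock'])
bot.move_to([565,-75,285],[0,2**-.5,2**-.5,0])
bot.dwell(.2)
w1=cam('wrist'); pickle.dump(w1,open('wrist1.pkl','wb')); cv2.imwrite('pics/w1.png',w1['image'])
w0=pickle.load(open('wrist0.pkl','rb'))
res=[]
for c in (w0,w1):
    P=cloud(c); d=lambda x,y:np.hypot(P[...,0]-x,P[...,1]-y)
    out={}
    for n,m in dict(nose=(d(559.6,-47.3)<24)&(abs(P[...,2]-135)<1.6)&(d(559.6,-47.3)<18),
                    knob=(d(587,88.6)<22)&(abs(P[...,2]-152)<4)).items():
        m=cv2.morphologyEx(m.astype(np.uint8),cv2.MORPH_OPEN,np.ones((3,3)))
        cn=max(cv2.findContours(m,0,1)[0],key=cv2.contourArea); (x,y),r=cv2.minEnclosingCircle(cn)
        e=cv2.fitEllipse(cn); out[n]=e[0]; Q=P[m>0]
        print(n,e,Q.mean(0).round(1),Q[:,2].min(),Q[:,2].max(),len(Q), np.ptp(Q,axis=0).round(1))
    res.append(out)
    dd=d(559.6,-47.3); m=(abs(P[...,2]-127)<1.7)&(dd>30)&(dd<50)
    a=np.degrees(np.arctan2(P[...,1]+47.3,P[...,0]-559.6))[m]%360
    h,_=np.histogram(a,72,(0,360)); print('rib hist',[(5*i,k) for i,k in enumerate(h) if k>5])
    z=P[...,2][(dd>35)&(dd<52)]; print('z hist',np.histogram(z,range(84,140,2))[0])
for n in res[0]: print(n,cross(w0,res[0][n],w1,res[1][n]))
E
```

```text
19.0 0.15
nose ((291.7898254394531, 274.55718994140625), (28.707231521606445, 32.86863327026367), 87.1162338256836) [558.8 -49.6 134.7] 133.40066836217818 136.4654697509587 765 [24.3 24.9  3.1]
knob ((345.4005126953125, 71.83419799804688), (38.724891662597656, 41.427330017089844), 22.036113739013672) [587.5  88.6 151.3] 148.06427001403642 154.09384334543725 1317 [22.8 22.4  6. ]
rib hist [(60, np.int64(21)), (65, np.int64(122)), (70, np.int64(73)), (155, np.int64(33)), (160, np.int64(54)), (165, np.int64(8)), (245, np.int64(34)), (250, np.int64(12)), (325, np.int64(10)), (330, np.int64(95)), (335, np.int64(93))]
z hist [   0    0    0    0    0    0    0    0    0    1    5   35   40 1078
 2740 1871   95   72   70   85  324  292   36    0    0    0    0]
nose ((272.500244140625, 166.61961364746094), (30.53297233581543, 32.076263427734375), 36.25943374633789) [559.5 -50.1 134.8] 133.40361857096792 136.47432498227744 796 [23.8 24.9  3.1]Traceback (most recent call last):
  File "<stdin>", line 15, in <module>
ValueError: max() iterable argument is empty
```

View pics/w1.png

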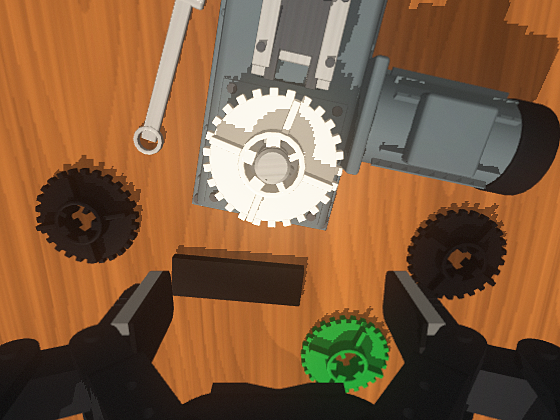

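```bash
cat >> h.py <<'E'
H=np.array([559.3,-50.0]); YAW=np.radians(-11.4)
def att(deg):
    c,s=np.cos(np.radians(deg)),np.sin(np.radians(deg))
    q=R.from_matrix(np.array([[-s,c,0],[c,s,0],[0,0,-1]]).T).as_quat(); return [q[3],*q[:3]]
def st(t=''):
    s=bot.read_state(); print(t,round(s['clock'],2),'p',s['ee_pos'].round(1),'F',s['ft_force'].round(1),'M',s['moment'].round(2),'j6',round(s['joint_positions'][5],3),'g',round(s['grip_width'],1),round(s['grip_force'],1)); return s
E
python3 - <<'E'
from h import *
import pickle
w0=pickle.load(open('wrist0.pkl','rb'));w1=pickle.load(open('wrist1.pkl','rb'))
print(cross(w0,(291.8,274.6),w1,(272.5,166.6)))
bot.move_gripper(70)
bot.move_to([*H,190],att(-66)); st()
c=cam('wrist'); cv2.imwrite('pics/w2.png',c['image'])
print(bot.servo_line([*H,145],speed=120,until_force=4)); st()
print(bot.servo_line([*H,126],speed=15,until_force=3)); st()
E
```

```text
(array([559.16621151, -50.46578603, 132.84176592]), np.float64(0.5920587398074981))
 2.24 p [559.5 -50.1 190.4] F [ 0.9 -0.5 -0.2] M [-0.05 -0.02  0.03] j6 0.996 g 70.3 0.0
False
 2.82 p [559.5 -50.1 145.5] F [ 0.   0.2 -0.5] M [-0.03 -0.03  0.02] j6 0.997 g 69.9 0.0
False
 4.23 p [559.3 -50.  126.1] F [-0.2  0.1 -0.3] M [0.01 0.07 0.03] j6 0.998 g 70.5 0.0
```

```bash
python3 - <<'E'
from h import *
print(bot.servo_line([*H,116],speed=12,until_force=3)); st()
E
```

```text
True
 4.58 p [559.4 -50.  124.6] F [-0.2 -0.6  4.7] M [0.03 0.1  0.08] j6 0.998 g 69.6 2.4
```

View pics/w2.png

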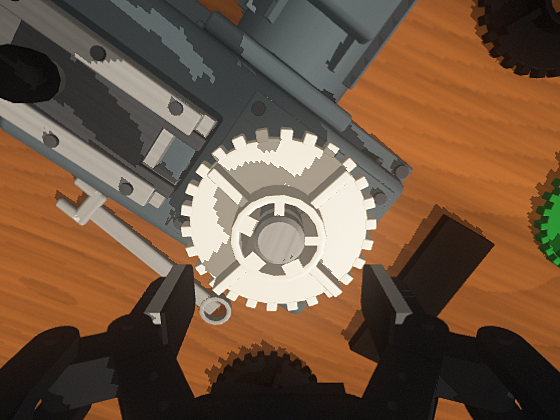

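```bash
cat > turn.py <<'E'
from h import *
import sys
n=int(sys.argv[1]); step=np.radians(float(sys.argv[2])); lim=float(sys.argv[3])
q=bot.read_state()['joint_positions'].copy(); q0=q[5]; log=[]
for i in range(n):
    q[5]-=step; bot.move_joints(q); s=bot.read_state()
    log.append((round(np.degrees(q0-s['joint_positions'][5]),1),round(s['moment'][2],2),round(s['ft_force'][2],1),round(np.hypot(*s['ft_force'][:2]),1),round(s['grip_force'],1)))
    if abs(s['moment'][2])>lim: print('STOP'); break
print(log); st()
E
python3 - <<'E'
from h import *
bot.servo_line([*H,128],speed=30); st()
E
python3 turn.py 6 4 0.4
```

```text
4.87 p [559.3 -50.  128.1] F [ 0.7  0.4 -0.2] M [-0.01 -0.01  0.03] j6 0.998 g 70.0 0.0
[(np.float64(3.9), np.float64(0.05), np.float64(0.4), np.float64(0.3), 0.0), (np.float64(7.8), np.float64(0.01), np.float64(-0.2), np.float64(0.6), 0.0), (np.float64(11.8), np.float64(-0.01), np.float64(-0.4), np.float64(0.3), 0.0), (np.float64(15.8), np.float64(0.01), np.float64(-0.2), np.float64(1.1), 0.0), (np.float64(19.8), np.float64(0.04), np.float64(0.1), np.float64(0.4), 0.0), (np.float64(23.8), np.float64(-0.02), np.float64(0.4), np.float64(0.9), 0.2)]
 6.37 p [559.3 -50.  128.1] F [0.1 0.9 0.4] M [ 0.03 -0.01 -0.02] j6 0.582 g 70.1 0.2
```

```bash
python3 turn.py 45 3 0.35
```

```text
STOP
[(np.float64(2.8), np.float64(-0.06), np.float64(0.2), np.float64(0.1), 0.2), (np.float64(5.8), np.float64(0.01), np.float64(0.7), np.float64(0.6), 0.0), (np.float64(8.8), np.float64(0.04), np.float64(-1.6), np.float64(0.8), 0.0), (np.float64(11.8), np.float64(0.0), np.float64(-0.0), np.float64(0.7), 0.0), (np.float64(14.8), np.float64(-0.05), np.float64(0.4), np.float64(1.0), 0.0), (np.float64(17.8), np.float64(-0.0), np.float64(0.1), np.float64(0.5), 0.0), (np.float64(20.8), np.float64(-0.02), np.float64(-1.1), np.float64(0.6), 0.0), (np.float64(23.8), np.float64(0.02), np.float64(-0.1), np.float64(0.8), 0.0), (np.float64(26.8), np.float64(-0.0), np.float64(-0.7), np.float64(0.2), 0.0), (np.float64(29.8), np.float64(-0.01), np.float64(-0.1), np.float64(0.6), 0.0), (np.float64(32.8), np.float64(-0.03), np.float64(0.8), np.float64(0.8), 0.0), (np.float64(35.8), np.float64(0.01), np.float64(-0.2), np.float64(0.3), 0.0), (np.float64(38.8), np.float64(-0.03), np.float64(0.3), np.float64(1.1), 0.0), (np.float64(41.8), np.float64(0.0), np.float64(0.5), np.float64(0.8), 0.0), (np.float64(44.8), np.float64(0.02), np.float64(0.2), np.float64(0.5), 0.1), (np.float64(47.8), np.float64(0.0), np.float64(-1.0), np.float64(1.0), 0.0), (np.float64(50.8), np.float64(-0.03), np.float64(-0.7), np.float64(0.5), 0.0), (np.float64(53.8), np.float64(-0.01), np.float64(-0.4), np.float64(0.6), 0.0), (np.float64(56.8), np.float64(0.03), np.float64(-0.7), np.float64(0.6), 0.0), (np.float64(59.8), np.float64(-0.02), np.float64(-0.4), np.float64(0.6), 0.0), (np.float64(62.8), np.float64(0.03), np.float64(-0.6), np.float64(0.4), 0.0), (np.float64(65.8), np.float64(-0.1), np.float64(-1.3), np.float64(2.0), 1.0), (np.float64(68.8), np.float64(-0.44), np.float64(-0.4), np.float64(5.3), 5.8)]
 12.12 p [559.5 -50.2 128.2] F [ 3.5 -4.  -0.4] M [-0.61 -0.47 -0.44] j6 -0.619 g 70.2 5.8
```

```bash
python3 turn.py 1 -7 9; python3 - <<'E'
from h import *
print(bot.servo_line([*H,115],speed=15,until_force=4)); st()
E
```

```text
[(np.float64(-6.9), np.float64(-0.0), np.float64(0.4), np.float64(0.7), 0.0)]
 12.37 p [559.3 -50.  128.1] F [ 0.5 -0.4  0.4] M [-0.01  0.01 -0.  ] j6 -0.498 g 69.8 0.0
True
 13.0 p [559.4 -50.1 118.8] F [1.  0.6 3.6] M [ 0.03 -0.12  0.02] j6 -0.497 g 69.9 1.4
```

Dropped 5.8 mm: the master spline is met. Press home.

```bash
python3 - <<'E'
from h import *
print(bot.servo_line([*H,106],speed=12,until_force=26)); st()
bot.dwell(.2); st()
E
```

```text
True
 13.91 p [559.5 -50.1 108.3] F [-2.6  0.3  6.9] M [0.01 0.34 0.  ] j6 -0.496 g 70.3 3.4
 14.11 p [559.5 -50.1 108.3] F [-2.7  0.6  7. ] M [0.03 0.26 0.04] j6 -0.496 g 70.0 3.2
```

```bash
python3 - <<'E'
from h import *
print(bot.servo_line([*H,104.5],speed=10,until_force=18)); st()
E
```

```text
True
 14.36 p [559.5 -50.1 108.3] F [-1.9  0.2  6.8] M [-0.    0.43  0.01] j6 -0.496 g 69.7 3.5
```

```bash
python3 - <<'E'
from h import *
bot.servo_line([*H,175],speed=150)
q=att(-11.4)
bot.move_to([565,-5,255],q); bot.dwell(.2)
c=cam('wrist'); cv2.imwrite('pics/w3.png',c['image']); P=cloud(c); st()
d=np.hypot(P[...,0]-559.3,P[...,1]+50.2)
for n,lo,hi,a,b in (('disc',34,50,90,106),('nose',0,11,130,140),('boss',17.5,25.5,108,122)):
    Q=P[(d>lo)&(d<hi)&(P[...,2]>a)&(P[...,2]<b)]
    A=np.c_[Q[:,0]-559.3,Q[:,1]+50,np.ones(len(Q))]; co=np.linalg.lstsq(A,Q[:,2],rcond=None)[0]
    print(n,len(Q),np.median(Q[:,2]).round(2),np.percentile(Q[:,2],[10,90]).round(1),'tilt mm/m',(co[:2]*1000).round(1),'z',co[2].round(2))
k=(np.hypot(P[...,0]-587,P[...,1]-88.5)<20)&(abs(P[...,2]-152)<4)
m=cv2.morphologyEx(k.astype(np.uint8),cv2.MORPH_OPEN,np.ones((3,3)))
cn=max(cv2.findContours(m,0,1)[0],key=cv2.contourArea); e=cv2.fitEllipse(cn); print('knob',e,onplane(c,[e[0]],152),np.median(P[m>0],axis=0))
E
```

```text
15.84 p [564.8  -5.4 254. ] F [-0.1  0.2 -0.6] M [-0.02 -0.02 -0.02] j6 0.124 g 70.3 0.0
disc 4920 96.87 [96.  97.8] tilt mm/m [-0.5 -0.2] z 97.04
nose 629 134.83 [134.1 135.6] tilt mm/m [ 4.3 -4.5] z 134.8
boss 1060 114.65 [113.5 115.6] tilt mm/m [-0.4  6.7] z 114.42
knob ((287.3948974609375, 56.792236328125), (38.20610427856445, 41.45808029174805), 5.2586283683776855) [[587.96823077  88.61919807 152.        ]] [588.01165356  88.6087033  151.42577931]
```

View pics/w3.png

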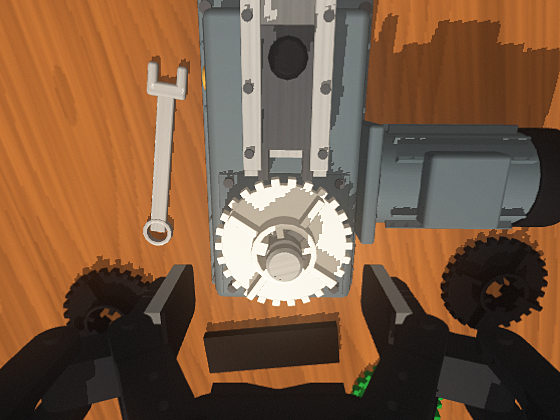

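```bash
python3 - <<'E'
from h import *
K=np.array([587.7,88.6]); q=att(-11.5)
bot.move_gripper(50)
bot.move_to([*K,185],q)
print(bot.servo_line([*K,149],speed=80,until_force=5)); st()
bot.move_gripper(15,30); st('grip')
print(bot.servo_line([*K,157.6],speed=30,until_force=12)); bot.dwell(.1); st('lift')
c=bot.read_camera('side'); cv2.imwrite('pics/s3.png',cv2.resize(c['image'][140:300,180:380],(800,640))[:600])
E
```

```text
False
 17.32 p [587.8  88.5 149. ] F [-0.1  0.2  0.2] M [0.01 0.01 0.01] j6 0.289 g 49.7 0.0
grip 17.68 p [589.   88.4 150. ] F [ 8.  -1.8 -1.3] M [-0.12 -1.34  0.  ] j6 0.289 g 23.0 30.1
False
lift 18.21 p [588.9  88.4 158.3] F [10.  -1.  -3.5] M [-0.23 -1.55 -0.03] j6 0.289 g 23.0 29.9
```

View pics/s3.png

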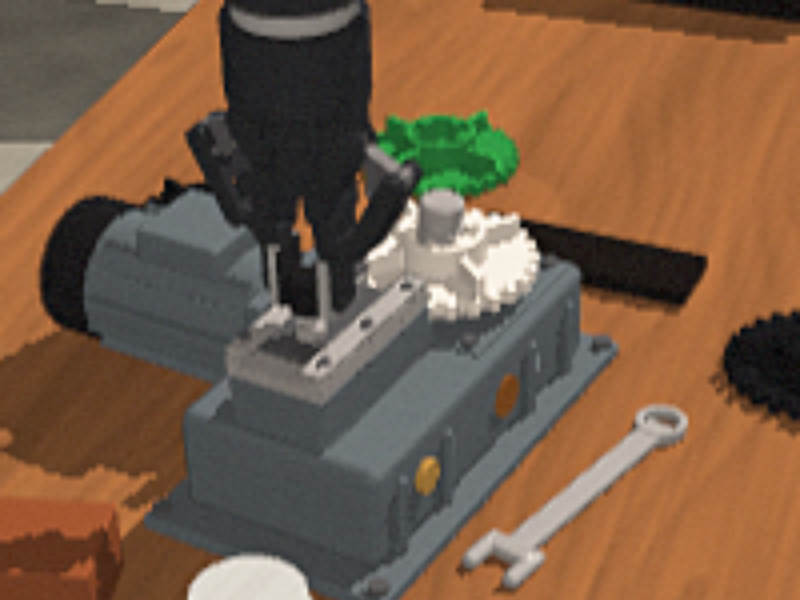

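```bash
python3 - <<'E'
from h import *
K=np.array([589.3,88.5]); u=np.array([-np.sin(np.radians(11.5)),-np.cos(np.radians(11.5))])
bot.servo_line([*K,157.8],speed=20); st('centre')
print(bot.servo_line([*(K+u*60),157.8],speed=50,until_force=10)); st('60')
print(bot.servo_line([*(K+u*71.5),157.8],speed=25,until_force=8)); s=st('end')
print('travel',(s['ee_pos'][:2]-K)@u)
E
```

```text
centre 18.51 p [589.3  88.4 157.7] F [ 0.8 -1.2 -2.7] M [-0.24 -0.08  0.  ] j6 0.288 g 22.8 30.1
False
60 19.86 p [577.2  29.7 157.6] F [-4.7 -0.3 -3.1] M [-0.    0.86 -0.04] j6 0.189 g 22.5 30.1
True
end 20.31 p [574.9  19.7 157.2] F [ 2.7  4.  -2.6] M [ 0.67 -0.52 -0.03] j6 0.17 g 22.7 30.2
travel 70.26699224212172
```

```bash
python3 - <<'E'
from h import *
s=bot.read_state(); p=s['ee_pos']
print(bot.servo_line([p[0],p[1],149.3],speed=25,until_force=8)); st('down')
bot.move_gripper(50); st('open')
p=bot.read_state()['ee_pos']
bot.servo_line([p[0],p[1],190],speed=120)
bot.move_to([575,10,270],att(-11.5)); bot.dwell(.2)
c=cam('wrist'); cv2.imwrite('pics/w4.png',c['image']); P=cloud(c); st()
k=(np.hypot(P[...,0]-574.5,P[...,1]-19.5)<20)&(P[...,2]>145)&(P[...,2]<170)
print('knob',k.sum(),np.median(P[k],axis=0)); d=np.hypot(P[...,0]-559.3,P[...,1]+50.2)
m=(d>34)&(d<50)&(P[...,2]<106)&(P[...,2]>90);print('disc',np.median(P[m][:,2]))
E
```

```text
True
down 20.64 p [575.1  19.8 149.7] F [-2.4 -0.2  7. ] M [ 0.06  0.38 -0.08] j6 0.17 g 22.9 31.3
open 21.02 p [574.5  20.1 148.6] F [-0.4  0.2  0. ] M [-0.03 -0.   -0.07] j6 0.17 g 49.9 0.0
 22.18 p [574.7  10.1 268.6] F [-0.2  0.3 -0.4] M [ 0.   -0.03  0.03] j6 0.154 g 49.8 0.0
knob 878 [574.05258822  21.57488268 151.4029124 ]
disc 96.89571274261684
```

View pics/w4.png

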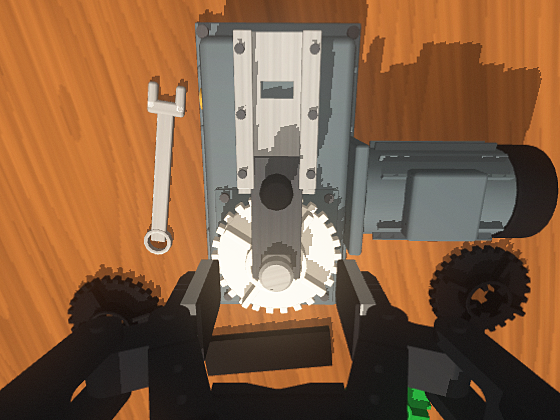

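The picture shows the fork around the shaft at (275,272) and the knob at (276,190). The knob top is back at 151.4 mm, the same as before the lift, and the gear disc is at 96.9 mm, so it is home. The spanner has not moved.

```bash
python3 -c "
from rig import bot
print(bot.finish_job())"
```

```text
the job is handed in; nothing more can be done
None
```

The gear is on its master spline and pressed home on the shoulder, the keeper fork is locked over it with the knob down in the locked hole, and I handed the job in at about 22 s of the 58 s; the verdict was not shown.

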